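# Turn the plaster house in the cam clamp

### The arm

A 6-joint arm with a two-finger parallel gripper is mounted at the origin on a cart in front of the work surface, level with it; the furniture and walls round the work are solid. World frame = base frame: x ahead of the robot, y to its left, z up, the work surface at z = 0. Lengths are in m, angles in degrees, forces in N, time in s.
With the tool pointing down it reaches from about 0.3 to 0.75 m from the base axis. Payload 8.5 kg.
Tool frame: the origin (TCP) lies midway between the tips of the shut fingers; the grasp point (between the pads) lies 19 mm behind it; z points along the fingers, y is the line along which they close (so a half turn about z gives the same grasp; the last joint's range is limited). The gripper opens to 85 mm and grips with 20 to 120 N. Pads are 22 mm wide; open, the fingers measure 114 mm over their backs; the gripper's body (76 mm by 85 mm) begins 54 mm behind the grasp point. The pads swing forward as they close: fully open they stand 13 mm farther back than shut.
Start: joints at [-77.768, 21.807, 74.336, -0, 83.858, -12.336], TCP at [0.229, -0.5, 0.231] pointing down, gripper open.
Joint ranges: [-178.18, 178.18], [-50.72, 133.34], [12.68, 142.11], [-81.47, 261.47], [9.98, 163.14], [-165.26, 165.26]. Speed limits (degrees/s): [136.94, 136.94, 180, 180, 180, 180].

### API

Orientations are given as a 3x3 rotation matrix whose columns are the frame's x, y, z axes.
In Python, from rig import observe, optics, order, spotter gives the robot as it stands.
- The arm moves only by the tool move_arm, never from a script. Its argument "series" is text: rows parted by semicolons, each of 5 numbers parted by spaces: the shift along the tool's x, y, z in cm, then the turn about the tool's z in degrees, then the opening, from -1 (shut) to 1 (fully open). A call has 1 to 8 rows; each row is the pose to reach, as a shift and turn from the pose commanded when the call began, along the tool's axes at that moment; what a row does not reach only later rows make up. A row lasts 1/8 s, in which the tool goes at most 62.5 mm and 10.7 degrees, less where a joint would pass 70% of its speed; a pose out of reach is approached as far as the arm can. A call with a gripper value outside its range is refused whole. The fingers move at their own pace and stop on an object; "force" is the grip in N (left out, the last holds). Time passes only in rows, so rows that repeat a pose let the fingers close. It gives the time, the measured TCP pose, the force, the opening and the grip force at its end, in the units of the state.
- observe(): the state, without advancing time (a new reading comes with each control period).
- optics.get_image(name): name is "scene" or "top" or "wrist"; returns a dict with "pixels" (384x512x3 uint8, blue, green, red), "camera_matrix" (3x3 intrinsics, pixels), "rvec" (rotation vector, rad) and "tvec" (3), from world to camera coordinates, as OpenCV has them. Camera axes: x right, y down, z forward; pixel columns grow to the right and rows downward; lengths in m; the calibration is good to about 2 mm. A picture is of the moment at which its call begins. There is no depth.
- order.close_job(): hands the job in; it is judged then, once.
Trained networks look in the newest picture that a camera, given by its name, has taken for a name from the list of things; names that differ only in an ending like _2 or _b are one class to them, and where a whole thing is asked for, a point or a joint stands for the part that bears it (a point fixed in the world has none). Each returns a list of dicts, best first, with "score" (0 to 1); they miss things now and then, are a little off and sometimes report something else, mostly with a low value. They report only what shows in the picture. A call takes as long as a camera call. They do not tell look-alikes from the thing itself.
- spotter.find_in(thing, camera): "point" ([x, y, z] in m, in world coordinates, good to about 4 mm: the middle of the surface that is visible of it).
- spotter.cut_out(thing, camera): "pixels" (384x512 bool, what is visible of it).
- spotter.mark_of(thing, camera): "point" ([x, y, z] in m, in world coordinates, good to about 4 mm: a listed point, or the origin of a listed thing).
The state is a dict: "time_s": time; "q": joint angles; "qvel": joint speeds; "joint_efforts": joint torques, N m; "position": TCP position; "tool_rot": TCP orientation; "ft_force": force on the tool from outside, world axes, zero at the start; "wrist_torque": the same for the moment, N m; "grip_width": finger opening in m; "gripper_force": force on a finger pad.
Only numpy, scipy, OpenCV 4.12 (cv2) and the standard library are available. Lean on these libraries where they do the work, as an engineer would, in place of code of your own. Each camera call takes 0.05 s, during which the arm holds its last target. There are 200 camera calls.

### The job

The little plaster house is held in the wooden cam clamp by its front and back, with its door hidden against the sliding jaw; now the front has to be cleaned up. Swing the cam lever out to release it, slide the jaw back, lift the house out, give it a quarter turn so that the door will face the clamp's open near side, and set it down gently, upright on the bed between the jaws. Then slide the jaw up against it and swing the lever fully back to lock, so that the house is held between both cork faces; leave the owl, the rabbit and the brush alone.

Things in the scene. Friction and masses are not known exactly. Their poses are not given: they have to be found in the camera images.
- clamp: fixed bench cam clamp: plywood bed 116 (x) x 216 (y) mm, bed top 18 mm above the table. Origin: centre of the bed's underside on the table; +x to its far side, -x to its open near side (the worker's), +y along the slide from the fixed jaw (robot's right) to the sliding jaw (left). Both jaws' tops are 50 mm above the table
- fixed_jaw: fixed jaw of the clamp, wooden block 70 mm wide (x) with a cork face; same origin and axes as clamp; the cork face lies at y = -55 mm, z = 18 to 50 mm
- clamp_jaw (a joint): sliding jaw, wooden block 56 mm wide (x), 65 mm long (clamp y = +5 to +70 mm at value 0), its upright sides free from top (50 mm) to bed (18 mm). Value in m: 0 at the start (house held across its 40 mm depth), grows to 0.034 as it slides back to +y; least -0.012; stays where left (friction 8 N). Gap between the cork faces = 40 mm + value (+ 5 mm if the lever is released)
- jaw_grip (a point): point on top of the sliding jaw, 48 mm to +y in clamp axes at joint 0, on its centre line (50 mm high); good place to pinch the block across its 56 mm width, the released lever then lies between the fingers
- press_face: cork-lined face plate of the sliding jaw, 56 mm wide, 14 mm thick; axes and (at the start) origin as clamp; its cork face is at y = -15 mm in its own axes. The cam drives it 5 mm out of the jaw as the lever goes from released to locked; once it meets the part it presses, the jaw creeps back, and about 8 N of grip remain
- cam_lever (a joint): cam lever on top of the sliding jaw, turns about an upright axis at clamp axes x = 0, y = 24 mm + clamp_jaw. Value in rad: 0 locked, points to the clamp's near side (-x); 1.6 fully released, points back along the slide (+y); it stays where it is left
- lever_knob (a point): middle (76 mm above the table) of the upright round knob, 16 mm across, 26 mm tall (z = 60 to 86 mm), at the end of the cam lever, 75 mm from its axis; the lever's arm is 13 mm wide, 54 to 62 mm above the table
- house: white plaster house, 0.19 kg: 40 mm deep (x), 60 mm wide (y), walls 66 mm high, gable roof with its ridge along y to 88 mm, small square chimney to 94 mm on the back slope. Origin: centre of the underside; the door and windows are on its -x face. At the start it stands on the bed with -x turned to the sliding jaw
- house_door (a point): centre of the door face (x = -20 mm in the house's axes), 33 mm up
- owl: plaster owl 46x55x60 mm, bystander, origin under its centre
- rabbit: plaster rabbit 51x52x77 mm, bystander, origin under its centre
- brush: flat dusting brush 198 mm long lying on the table, bystander, origin under its centre
Not all that is in view belongs to the job. Leave any red look-alike of the house alone.

How it is judged:
By the outcome, as a careful person would: the job done as asked, in the order asked, and still so for the second after the job is handed in, with the robot touching nothing.
It also fails if it takes over 72 s, if anything falls off the work surface, if the arm or the gripper's body presses on something with over 40 N, if the wrist force passes 120 N, or if a joint passes its speed limit or range.

## Working session

There is one attempt and no reset: what is moved stays moved. The work goes in short steps, Python scripts to look and compute and a tool call to move; the robot and the scene stay as the last step left them, time stands still between calls to the robot, and variables do not carry over. Pictures are saved under pics/ and viewed, at most 10 in all, crops included, and the job is handed in when it is done.

Besides the shell and the picture viewer there is one more tool, called after "Call:" by a JSON object that holds its "api" and its "payload", one argument or row to a line. move_arm: Moves the arm, as the interface text tells. Its arguments: {"type":"object","properties":{"series":{"type":"string"},"force":{"type":"number"}},"required":["series"]}

```bash
mkdir -p pics; ls
cat > h.py <<'E'
from rig import observe, optics, order, spotter
import numpy as np, cv2
def proj(im,P):
    return cv2.projectPoints(np.float64(P).reshape(-1,1,3),im["rvec"],im["tvec"],im["camera_matrix"],None)[0].reshape(-1,2)
def ray(im,uv,z):
    R=cv2.Rodrigues(np.float64(im["rvec"]))[0];c=-R.T@np.float64(im["tvec"]).ravel()
    d=R.T@np.linalg.inv(im["camera_matrix"])@np.r_[uv,1];return c+d*(z-c[2])/d[2]
E
python3 - <<'E'
from h import *
np.set_printoptions(precision=4,suppress=True)
a=[optics.get_image(n)["pixels"] for n in("scene","top")]
cv2.imwrite("pics/a.png",cv2.resize(np.vstack(a),(448,600)) if 0 else cv2.resize(np.hstack(a),(800,300),interpolation=cv2.INTER_AREA))
cv2.imwrite("pics/top.png",a[1]);cv2.imwrite("pics/scene.png",a[0])
for c in("scene","top"):
  for t in("clamp","fixed_jaw","press_face","jaw_grip","lever_knob","house","house_door","owl","rabbit","brush"):
    print(c,t,[(np.round(r["point"],4).tolist(),round(r["score"],2)) for r in spotter.mark_of(t,c)[:3]])
s=observe();print(s["position"],s["tool_rot"],s["grip_width"],s["time_s"])
E
```

```text
pics
scene clamp [([0.5416, 0.2182, -0.0006], 0.63)]
scene fixed_jaw []
scene press_face [([0.544, 0.2202, -0.0011], 0.62), ([0.6918, 0.2861, -0.0004], 0.56)]
scene jaw_grip [([0.5518, 0.2689, 0.0462], 0.67), ([0.692, 0.2845, -0.0003], 0.16)]
scene lever_knob []
scene house [([0.4776, 0.4235, 0.0009], 0.96), ([0.5385, 0.1866, 0.0193], 0.85), ([0.7568, 0.1227, -0.0003], 0.72)]
scene house_door [([0.7759, 0.1205, 0.0284], 0.95), ([0.4747, 0.4449, 0.033], 0.88), ([0.5383, 0.2049, 0.047], 0.77)]
scene owl [([0.6544, 0.1279, 0.0006], 0.72)]
scene rabbit [([0.6907, 0.2863, 0.0029], 0.6), ([0.477, 0.2594, 0.0752], 0.28), ([0.5423, 0.2212, -0.0011], 0.16)]
scene brush [([0.6509, 0.4283, 0.001], 0.79), ([0.5346, 0.1855, 0.0156], 0.45)]
top clamp [([0.5448, 0.2238, -0.004], 0.92)]
top fixed_jaw [([0.6553, 0.1279, 0.0012], 0.23)]
top press_face [([0.5405, 0.2178, -0.0015], 0.5)]
top jaw_grip [([0.5512, 0.2708, 0.0499], 0.58)]
top lever_knob [([0.4711, 0.2567, 0.0779], 0.52)]
top house [([0.5332, 0.186, 0.017], 0.92), ([0.7554, 0.126, -0.0007], 0.8), ([0.4727, 0.4289, -0.0007], 0.58)]
top house_door [([0.5372, 0.2054, 0.0481], 0.92), ([0.7767, 0.1191, 0.0349], 0.85), ([0.473, 0.4458, 0.0351], 0.66)]
top owl [([0.6564, 0.1285, -0.0009], 0.86)]
top rabbit [([0.6887, 0.2856, -0.003], 0.51)]
top brush [([0.657, 0.427, 0.0026], 0.74)]
[ 0.2287 -0.5002  0.2313] [[ 0.9095  0.4157  0.    ]
 [ 0.4157 -0.9095 -0.    ]
 [ 0.      0.     -1.    ]] 0.08570763958673824 1.1
```

View pics/top.png

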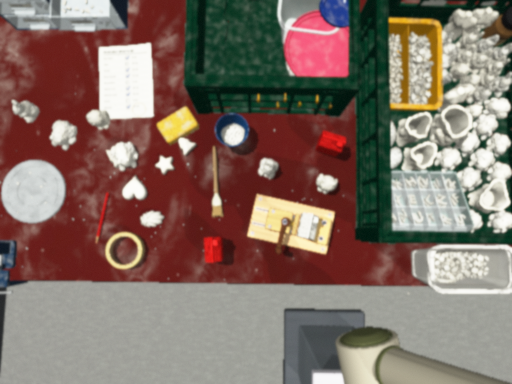

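View pics/scene.png

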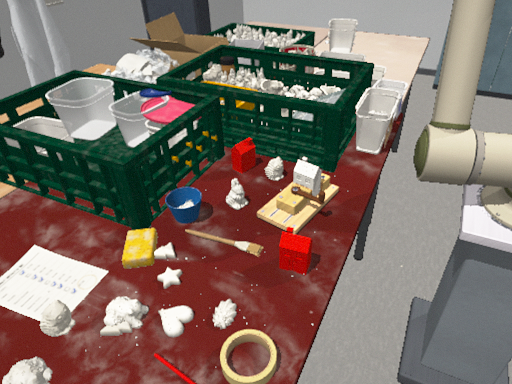

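Top view: the clamp is at (291,224), with the white house in it at (312,224) and the lever knob at (283,247). The candidates for "house" are the white one at top (312,224), a red one at (332,142) and a red one at (213,249). I choose the white one in the clamp. Next is a move above it for the close crop and a better fix on its pose.

```bash
cat >> h.py <<'E'
def ax(yaw):
    c,s=np.cos(np.radians(yaw)),np.sin(np.radians(yaw));return np.array([[c,s,0],[s,-c,0],[0,0,-1]])
def plan(start,way):
    """start=(x,y,z,yaw); way=list of (x,y,z,yaw,open,rows): linear rows, printed in calls of 8"""
    rows=[];p=np.float64(start)
    for w in way:
        q=np.float64(w[:4])
        for k in range(1,w[5]+1): rows.append((p+(q-p)*k/w[5],w[4]))
        p=q
    p=np.float64(start)
    for i in range(0,len(rows),8):
        ch=rows[i:i+8];A=ax(p[3]);out=[];last=p
        for r,o in ch:
            d=np.round(A@(r[:3]-p[:3])*100,2);t=round(p[3]-r[3],1)
            out.append("%g %g %g %g %g"%(*(d+0.),t+0.,o));last=np.r_[p[:3]+A.T@d/100,p[3]-t]
        print("; ".join(out));p=last
    print("end",np.round(p,4))
C=lambda c,x,y,z=0:(c[0]+np.cos(c[2])*x-np.sin(c[2])*y, c[1]+np.sin(c[2])*x+np.cos(c[2])*y, z)
E
python3 - <<'E'
from h import *
plan((.2287,-.5002,.2313,24.6),[(.44,.2,.30,170,1,16)])
E
```

```text
3.02 -3.43 -0.43 -9.1 1; 6.05 -6.86 -0.86 -18.2 1; 9.07 -10.29 -1.29 -27.3 1; 12.09 -13.72 -1.72 -36.4 1; 15.11 -17.15 -2.15 -45.4 1; 18.14 -20.58 -2.58 -54.5 1; 21.16 -24.01 -3.01 -63.6 1; 24.18 -27.43 -3.43 -72.7 1
4.18 1.86 -0.43 -9.1 1; 8.35 3.73 -0.86 -18.2 1; 12.52 5.6 -1.29 -27.3 1; 16.7 7.46 -1.72 -36.3 1; 20.87 9.33 -2.15 -45.4 1; 25.04 11.19 -2.58 -54.5 1; 29.21 13.06 -3.01 -63.6 1; 33.39 14.93 -3.44 -72.7 1
end [  0.44   0.2    0.3  170.  ]
```

Call:
{"api": "move_arm", "payload": {
  "series": "3 -3.4 -0.4 -9 1; 6 -6.9 -0.9 -18 1; 9.1 -10.3 -1.3 -27 1; 12.1 -13.7 -1.7 -36 1; 15.1 -17.2 -2.2 -45.5 1; 18.1 -20.6 -2.6 -54.5 1; 21.2 -24 -3 -63.5 1; 24.2 -27.4 -3.4 -72.7 1"
}}

```text
time_s: 2.1
position: [0.335, -0.149, 0.2656]
tool_rot: [[-0.131, 0.991, 0.001], [0.991, 0.131, -0.0], [-0.0, 0.001, -1.0]]
ft_force: [-0.2, 0.6, 1.0]
grip_width: 0.0855
gripper_force: 0.0
```

Call:
{"api": "move_arm", "payload": {
  "series": "4.2 1.9 -0.4 -9 1; 8.4 3.7 -0.9 -18 1; 12.5 5.6 -1.3 -27 1; 16.7 7.5 -1.7 -36 1; 20.9 9.3 -2.2 -45.5 1; 25 11.2 -2.6 -54.5 1; 29.2 13.1 -3 -63.5 1; 33.4 14.9 -3.4 -72.7 1"
}}

```text
time_s: 3.1
position: [0.4406, 0.2014, 0.2995]
tool_rot: [[-0.986, 0.169, 0.0], [0.169, 0.986, -0.0], [-0.0, 0.0, -1.0]]
ft_force: [-0.0, -0.6, 0.4]
grip_width: 0.0857
gripper_force: 0.0
```

Run:
```python
from h import *
np.set_printoptions(precision=4,suppress=True)
s=observe();print(s["position"],s["tool_rot"].tolist() if hasattr(s["tool_rot"],'tolist') else s["tool_rot"],s["time_s"],s["q"])
im=optics.get_image("wrist");cv2.imwrite("pics/w1.png",im["pixels"])
R=cv2.Rodrigues(np.float64(im["rvec"]))[0];print(-R.T@np.float64(im["tvec"]).ravel(),R)
for c in("wrist",):
  for t in("clamp","fixed_jaw","press_face","jaw_grip","lever_knob","house","house_door"):
    print(c,t,[(np.round(r["point"],4).tolist(),round(r["score"],2)) for r in spotter.mark_of(t,c)[:3]])
```

```text
[0.4406 0.2014 0.2995] [[-0.9856406797278863, 0.16885592684059675, 0.00035557889874904595], [0.1688559297902529, 0.9856407431178532, -2.1926133827175846e-05], [-0.0003541754076494574, 3.843031611284352e-05, -0.9999999365414437]] 3.1 [ 10.5306  12.6322  76.4165  -0.005   90.9315 -69.7481]
[0.3605 0.2151 0.4433] [[ 0.1684  0.9857  0.0004]
 [ 0.9365 -0.1602  0.3119]
 [ 0.3075 -0.0521 -0.9501]]
wrist clamp [([0.5379, 0.2268, -0.0009], 0.69), ([0.5433, 0.222, 0.0], 0.18)]
wrist fixed_jaw []
wrist press_face [([0.5422, 0.2227, -0.002], 0.54)]
wrist jaw_grip [([0.5514, 0.2684, 0.0497], 0.78)]
wrist lever_knob [([0.4721, 0.2568, 0.0822], 0.77)]
wrist house [([0.5327, 0.1846, 0.0199], 0.87), ([0.7608, 0.1261, 0.0017], 0.81), ([0.4703, 0.4207, -0.0003], 0.81)]
wrist house_door [([0.7729, 0.1195, 0.0306], 0.92), ([0.5384, 0.2062, 0.0524], 0.83), ([0.4748, 0.4489, 0.0349], 0.61)]
```

View pics/w1.png

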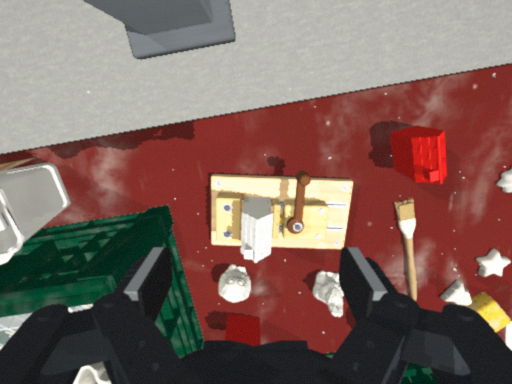

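```bash
cat >> h.py <<'E'
def over(im,c,v=0,pts=()):
    x0,y0,x1,y1=195,155,370,275;k=4.5
    g=cv2.resize(im["pixels"][y0:y1,x0:x1],None,fx=k,fy=k,interpolation=cv2.INTER_CUBIC)
    def poly(P,col):
        q=((proj(im,[C(c,*p) for p in P])-[x0,y0]+.5)*k).astype(int);cv2.polylines(g,[q],True,col,1)
    poly([(-.058,-.108,.018),(.058,-.108,.018),(.058,.108,.018),(-.058,.108,.018)],(255,0,0))
    poly([(-.028,.005+v,.05),(.028,.005+v,.05),(.028,.07+v,.05),(-.028,.07+v,.05)],(0,255,0))
    th=np.linspace(0,6.28,16);poly([(-.075+.008*np.cos(t),.024+.008*np.sin(t),.086) for t in th],(0,0,255))
    poly([(-.03,-.035,.106),(.03,-.035,.106)],(255,0,255))
    return g
E
python3 - <<'E'
from h import *
im=optics.get_image("wrist")
c=[.542,.2215,np.radians(-9.7)]
cs=[r for r in spotter.cut_out("clamp","wrist")][:1]
m=cs[0]["pixels"];print(m.sum(),cs[0]["score"])
b=cv2.minAreaRect(np.argwhere(m)[:,::-1].astype(np.float32));print(cv2.boxPoints(b))
cv2.imwrite("pics/w2.png",over(im,c))
E
```

```text
8316 0.79
[[212.17923 245.18893]
 [214.22073 167.61108]
 [354.3868  171.29965]
 [352.3453  248.8775 ]]
```

View pics/w2.png

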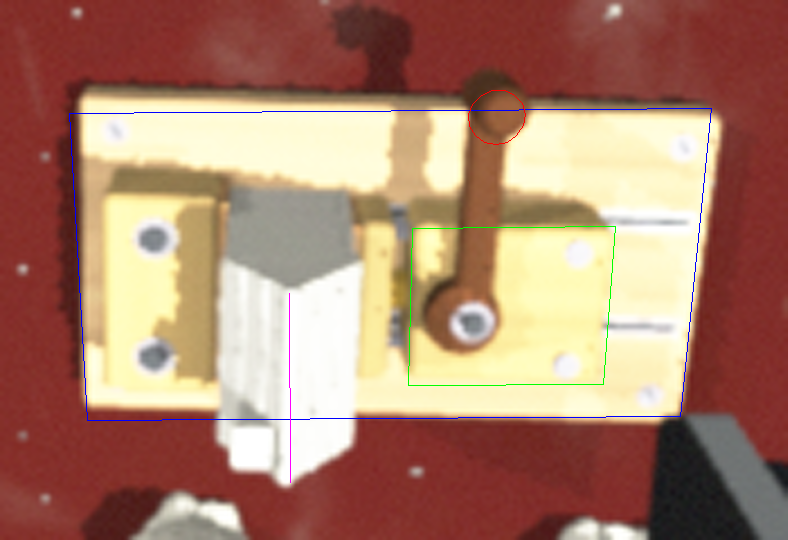

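The crop confirms the white house at crop (290,350), held in the clamp. Its lever pivot is at (471,322) and the knob top at (498,116). Next I fit the clamp pose to the picked corners.

Run:
```python
from h import *
from scipy.optimize import least_squares
im=optics.get_image("wrist")
L=[((-.058,-.108,.018),(80,90)),((-.058,.108,.018),(721,118)),((.058,.108,.018),(690,420)),((.058,-.108,.018),(84,408)),
((-.028,.005,.05),(412,224)),((.028,.005,.05),(408,385)),((.028,.07,.05),(603,385)),((-.075,.024,.086),(499,116)),
((-.03,-.035,.106),(291,289)),((.03,-.035,.106),(288,485)),((0,.024,.062),(473,322))]
uv=np.array([l[1] for l in L])/4.5+[195,155]-.5
f=lambda c:(proj(im,[C(c,*l[0]) for l in L])-uv).ravel()
r=least_squares(f,[.542,.2215,-.17],loss="soft_l1");print(r.x,np.degrees(r.x[2]));print(np.round(r.fun.reshape(-1,2)*4.5,0).tolist())
for ofs in (3,):
  pass
im2=optics.get_image("wrist")
m=spotter.cut_out("house","wrist")
print([(k["score"],k["pixels"].sum(),np.argwhere(k["pixels"]).mean(0)) for k in m][:3])
```

```text
[ 0.54112882  0.22222534 -0.19639992] -11.252886245044033
[[-5.0, 12.0], [-4.0, -4.0], [-13.0, 1.0], [-1.0, 2.0], [4.0, 2.0], [-1.0, -2.0], [-1.0, 1.0], [6.0, 0.0], [3.0, -2.0], [1.0, -9.0], [2.0, 0.0]]
[(0.92, np.int64(2728), array([151.62243402, 421.77602639])), (0.76, np.int64(905), array([329.15027624, 245.8718232 ])), (0.5, np.int64(933), array([283.79528403, 236.96034298]))]
```

```bash
cat >> h.py <<'E'
c=(.5413,.2222,np.radians(-11)) ;cy=-11
E
python3 - <<'E'
from h import *
k=C(c,-.075,.024);print(k)
plan((.4406,.2014,.2995,170.3),[(k[0],k[1],.13,169,1,6),(k[0],k[1],.067,169,1,4),(k[0],k[1],.067,169,-1,6)])
E
```

```text
(np.float64(0.4722573771304623), np.float64(0.2600697270559848), 0)
-0.36 1.05 2.82 0.2 1; -0.71 2.11 5.65 0.4 1; -1.07 3.16 8.48 0.7 1; -1.42 4.21 11.3 0.9 1; -1.78 5.26 14.12 1.1 1; -2.13 6.32 16.95 1.3 1; -2.13 6.32 18.52 1.3 1; -2.13 6.32 20.1 1.3 1
0 0 1.57 0 1; 0 0 3.15 0 1; 0 0 3.15 0 -1; 0 0 3.15 0 -1; 0 0 3.15 0 -1; 0 0 3.15 0 -1; 0 0 3.15 0 -1; 0 0 3.15 0 -1
end [4.722e-01 2.601e-01 6.700e-02 1.690e+02]
```

Call:
{"api": "move_arm", "payload": {
  "series": "-0.4 1.1 2.8 0 1; -0.7 2.1 5.7 0.5 1; -1.1 3.2 8.5 0.7 1; -1.4 4.2 11.3 1 1; -1.8 5.3 14 1 1; -2.1 6.4 17 1 1; -2.1 6.4 18.5 1 1; -2.1 6.4 20 1 1",
  "force": 60
}}

```text
time_s: 4.75
position: [0.4724, 0.2589, 0.0991]
tool_rot: [[-0.981, 0.191, 0.001], [0.191, 0.981, 0.0], [-0.001, 0.0, -1.0]]
ft_force: [-0.8, -0.6, 0.2]
grip_width: 0.0858
gripper_force: 0.0
```

Call:
{"api": "move_arm", "payload": {
  "series": "0 0 0 0 1; 0 0 0 0 1"
}}

```text
time_s: 5.0
position: [0.4726, 0.2591, 0.1001]
tool_rot: [[-0.981, 0.192, 0.001], [0.192, 0.981, 0.0], [-0.001, 0.001, -1.0]]
ft_force: [0.1, 0.5, 0.2]
grip_width: 0.0853
gripper_force: 0.0
```

Run:
```python
from h import *
s=observe();print(s["position"],s["q"])
for cam in("wrist","top","scene"):
  for t in("lever_knob","jaw_grip"): print(cam,t,[(np.round(r["point"],4).tolist(),round(r["score"],2)) for r in spotter.mark_of(t,cam)[:2]])
```

```text
[0.47258306 0.25910625 0.10013434] [ 1.61417352e+01  2.82957874e+01  8.74993765e+01  1.62441659e-03
  6.41234185e+01 -6.28134126e+01]
wrist lever_knob [([0.4756, 0.2587, 0.0839], 0.59)]
wrist jaw_grip [([0.5506, 0.2678, 0.0498], 0.83)]
top lever_knob [([0.4711, 0.2567, 0.0779], 0.52)]
top jaw_grip [([0.5512, 0.2708, 0.0499], 0.58)]
scene lever_knob []
scene jaw_grip [([0.5518, 0.2689, 0.0462], 0.67), ([0.692, 0.2845, -0.0003], 0.16)]
```

Call:
{"api": "move_arm", "payload": {
  "series": "0 0 1.2 0 1; 0 0 2.5 0 1; 0 0 3.3 0 1; 0 0 3.3 0 -1; 0 0 3.3 0 -1; 0 0 3.3 0 -1; 0 0 3.3 0 -1; 0 0 3.3 0 -1",
  "force": 60
}}

```text
time_s: 6.3
position: [0.4725, 0.2599, 0.0668]
tool_rot: [[-0.981, 0.191, 0.001], [0.191, 0.981, 0.002], [-0.001, 0.002, -1.0]]
ft_force: [-1.1, 5.1, 2.9]
grip_width: 0.0136
gripper_force: 58.5
```

Call:
{"api": "move_arm", "payload": {
  "series": "0 0 0 0 -1; 0 0 0 0 -1"
}}

```text
time_s: 6.55
position: [0.4725, 0.2598, 0.0668]
tool_rot: [[-0.982, 0.191, 0.001], [0.191, 0.982, 0.001], [-0.001, 0.002, -1.0]]
ft_force: [-1.0, 5.2, 3.6]
grip_width: 0.0136
gripper_force: 58.5
```

```bash
cat >> h.py <<'E'
def arc(axis,r,a0,a1,n,z,o,yawoff):
    """lever value a (rad) -> knob at world angle cy+180-deg(a); tool yaw = cy+180-deg(a)+yawoff"""
    out=[]
    for a in np.linspace(a0,a1,n+1)[1:]:
        w=np.radians(cy+180)-a;out.append((axis[0]+r*np.cos(w),axis[1]+r*np.sin(w),z,np.degrees(w)+yawoff,o,1))
    return out
E
python3 - <<'E'
from h import *
k=np.array([.4725,.2598]);w=np.radians(169);A=k-.075*np.array([np.cos(w),np.sin(w)]);print(A,C(c,0,.024))
plan((.4725,.2595,.067,169),arc(A,.075,0,1.62,14,.067,-1,0)+[(*(A+.075*np.array([np.cos(w-1.62),np.sin(w-1.62)])),.067,169-92.8,-1,2)])
E
```

```text
[0.54612204 0.24548933] (np.float64(0.5458794158890371), np.float64(0.24575905240274395), 0)
-0.04 0.9 0 6.6 -1; -0.19 1.75 0 13.3 -1; -0.44 2.58 0 19.9 -1; -0.78 3.38 0 26.5 -1; -1.21 4.13 0 33.1 -1; -1.73 4.83 0 39.8 -1; -2.32 5.46 0 46.4 -1; -2.98 6.02 0 53 -1
-0.05 0.87 0 6.7 -1; -0.2 1.73 0 13.3 -1; -0.45 2.56 0 19.9 -1; -0.79 3.35 0 26.6 -1; -1.22 4.11 0 33.2 -1; -1.74 4.8 0 39.8 -1; -1.74 4.8 0 39.8 -1; -1.74 4.8 0 39.8 -1
end [5.640e-01 3.183e-01 6.700e-02 7.620e+01]
```

Call:
{"api": "move_arm", "payload": {
  "series": "0 0.9 0 6.6 -1; -0.2 1.75 0 13.3 -1; -0.45 2.6 0 19.9 -1; -0.8 3.4 0 26.5 -1; -1.2 4.1 0 33 -1; -1.7 4.8 0 40 -1; -2.3 5.5 0 46.5 -1; -3 6 0 53 -1"
}}

```text
time_s: 7.55
position: [0.5137, 0.3126, 0.0668]
tool_rot: [[-0.435, 0.9, 0.001], [0.9, 0.435, 0.0], [-0.0, 0.001, -1.0]]
ft_force: [-0.9, 2.4, 3.7]
grip_width: 0.0136
gripper_force: 58.6
```

Call:
{"api": "move_arm", "payload": {
  "series": "-0.05 0.9 0 6.7 -1; -0.2 1.7 0 13.3 -1; -0.45 2.6 0 20 -1; -0.8 3.4 0 26.6 -1; -1.2 4.1 0 33 -1; -1.7 4.8 0 40 -1; -1.7 4.8 0 40 -1; -1.7 4.8 0 40 -1"
}}

```text
time_s: 8.55
position: [0.5643, 0.318, 0.0668]
tool_rot: [[0.241, 0.97, 0.002], [0.97, -0.241, 0.0], [0.001, 0.002, -1.0]]
ft_force: [2.7, 0.4, 3.9]
grip_width: 0.0137
gripper_force: 59.0
```

Run:
```python
from h import *
s=observe();print(s["position"],s["ft_force"])
im=optics.get_image("wrist");cv2.imwrite("pics/w3.png",im["pixels"])
for cam in("wrist","top"):
  for t in("jaw_grip","house_door","clamp"): print(cam,t,[(np.round(r["point"],4).tolist(),round(r["score"],2)) for r in spotter.mark_of(t,cam)[:2]])
```

```text
[0.56433219 0.31802197 0.0668352 ] [2.66445288 0.35660709 3.85473303]
wrist jaw_grip [([0.5523, 0.2654, 0.0503], 0.8)]
wrist house_door []
wrist clamp [([0.543, 0.221, -0.0015], 0.94)]
top jaw_grip [([0.5512, 0.2708, 0.0499], 0.58)]
top house_door [([0.5372, 0.2054, 0.0481], 0.92), ([0.7767, 0.1191, 0.0349], 0.85)]
top clamp [([0.5448, 0.2238, -0.004], 0.92)]
```

View pics/w3.png

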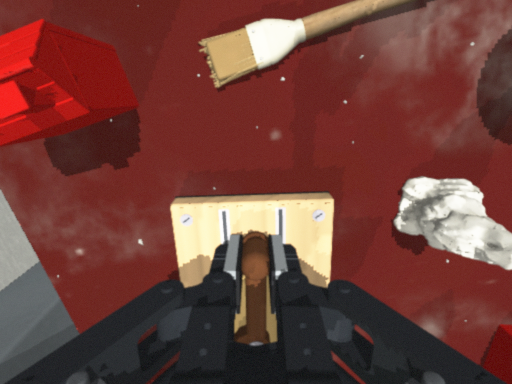

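Call:
{"api": "move_arm", "payload": {
  "series": "0.5 0 0 0 -1; 1 -0.05 0 0 -1; 1.5 -0.1 0 0 -1; 2 -0.1 0 0 -1; 2.5 -0.1 0 0 -1; 3.1 -0.15 0 0 -1; 3.1 -0.15 0 0 -1; 3.1 -0.15 0 0 -1"
}}

```text
time_s: 9.9
position: [0.5702, 0.3474, 0.0667]
tool_rot: [[0.243, 0.97, 0.001], [0.97, -0.243, -0.002], [-0.002, 0.001, -1.0]]
ft_force: [3.4, -5.1, 6.1]
grip_width: 0.0138
gripper_force: 59.3
```

Call:
{"api": "move_arm", "payload": {
  "series": "0 0 0 0 1; 0 0 0 0 1; 0 0 0 0 1; 0 0 0 0 1; 0 0 0 0 1; 0 0 -3 0 1; 0 0 -7 0 1; 0 0 -10 0 1"
}}

```text
time_s: 10.9
position: [0.5699, 0.3486, 0.1681]
tool_rot: [[0.242, 0.97, 0.001], [0.97, -0.242, 0.001], [0.001, 0.001, -1.0]]
ft_force: [-0.3, -0.1, 0.9]
grip_width: 0.0853
gripper_force: 0.0
```

Run:
```python
from h import *
h=C(c,0,-.035);print(h)
plan((.570,.3486,.1675,76),[(h[0],h[1],.19,79,1,6),(h[0],h[1],.19,79,1,2)])
```

```text
(np.float64(0.534621685161821), np.float64(0.18784304857933176), 0)
-2.74 0.08 -0.38 -0.5 1; -5.48 0.15 -0.75 -1 1; -8.23 0.23 -1.13 -1.5 1; -10.97 0.3 -1.5 -2 1; -13.71 0.38 -1.87 -2.5 1; -16.45 0.46 -2.25 -3 1; -16.45 0.46 -2.25 -3 1; -16.45 0.46 -2.25 -3 1
end [ 0.5347  0.1879  0.19   79.    ]
```

Call:
{"api": "move_arm", "payload": {
  "series": "-2.7 0.1 -0.4 -0.5 1; -5.5 0.1 -0.8 -1 1; -8.2 0.2 -1.1 -1.5 1; -11 0.3 -1.5 -2 1; -13.7 0.4 -1.9 -2.5 1; -16.4 0.5 -2.3 -3 1; -16.4 0.5 -2.3 -3 1; -16.4 0.5 -2.3 -3 1"
}}

```text
time_s: 11.9
position: [0.535, 0.1886, 0.1893]
tool_rot: [[0.191, 0.982, 0.0], [0.982, -0.191, 0.0], [0.0, 0.0, -1.0]]
ft_force: [-0.0, -0.5, -0.4]
grip_width: 0.0853
gripper_force: 0.0
```

Run:
```python
from h import *
s=observe();print(s["position"],np.degrees(np.arctan2(s["tool_rot"][1][0],s["tool_rot"][0][0])))
im=optics.get_image("wrist");g=cv2.resize(im["pixels"],(768,576),interpolation=cv2.INTER_CUBIC)
# predicted: house walls eaves rect (z .084), ridge, jaw top at v=.031, bed
def poly(P,col):
    q=((proj(im,[C(c,*p) for p in P])+.5)*1.5).astype(int);cv2.polylines(g,[q],True,col,1)
poly([(-.03,-.055,.084),(.03,-.055,.084),(.03,-.015,.084),(-.03,-.015,.084)],(255,0,0))
poly([(-.03,-.035,.106),(.03,-.035,.106)],(255,0,255))
v=.031;poly([(-.028,.005+v,.05),(.028,.005+v,.05),(.028,.07+v,.05),(-.028,.07+v,.05)],(0,255,0))
poly([(-.058,-.108,.018),(.058,-.108,.018),(.058,.108,.018),(-.058,.108,.018)],(255,255,0))
cv2.imwrite("pics/w4.png",g)
for t in("house","house_door","jaw_grip","lever_knob","clamp"): print(t,[(np.round(r["point"],4).tolist(),round(r["score"],2)) for r in spotter.mark_of(t,"wrist")[:2]])
```

```text
[0.53497361 0.1886164  0.18929204] 78.96266254339767
house [([0.7599, 0.1294, 0.0015], 0.86), ([0.5328, 0.1877, 0.0177], 0.76)]
house_door [([0.5355, 0.2062, 0.0542], 0.69)]
jaw_grip [([0.5571, 0.2982, 0.0474], 0.71), ([0.5382, 0.2055, 0.0508], 0.53)]
lever_knob []
clamp [([0.5404, 0.2243, -0.0024], 0.57)]
```

View pics/w4.png

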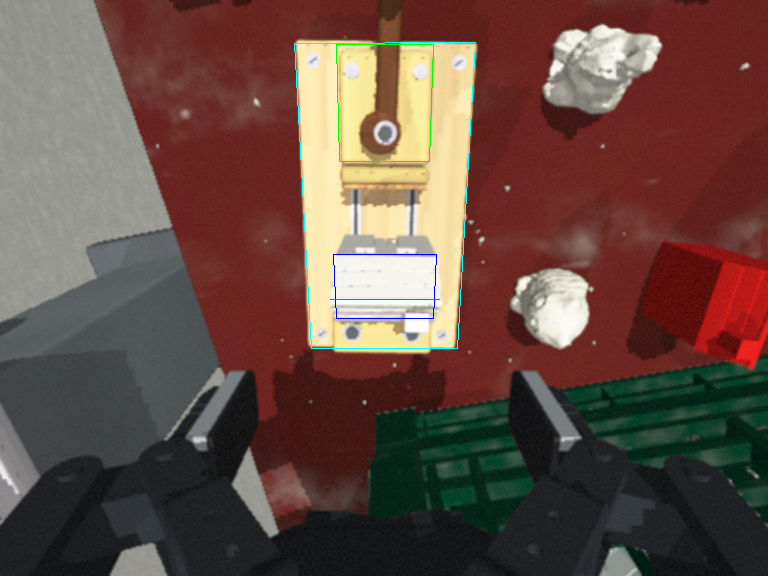

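The overlay fits well. The house eaves are at (335–437, 252–318), the jaw's front edge is at row 165 (about 30 mm back), and the lever is released along the slide. I'll grasp by the gable ends.

Call:
{"api": "move_arm", "payload": {
  "series": "0 0 2.5 0 1; 0 0 5 0 1; 0 0 7.5 0 1; 0 0 10 0 1; 0 0 12 0 1; 0 0 13 0 1; 0 0 13.8 0 1; 0 0 13.8 0 1",
  "force": 30
}}

```text
time_s: 13.2
position: [0.5349, 0.1882, 0.0513]
tool_rot: [[0.191, 0.982, -0.0], [0.982, -0.191, 0.0], [0.0, -0.0, -1.0]]
ft_force: [-0.1, -0.3, 0.2]
grip_width: 0.0857
gripper_force: 0.0
```

Call:
{"api": "move_arm", "payload": {
  "series": "0 0 0 0 0.3; 0 0 0 0 0.3; 0 0 0 0 0; 0 0 0 0 0; 0 0 0 0 -0.5; 0 0 0 0 -0.5; 0 0 0 0 -0.5; 0 0 0 0 -0.5",
  "force": 30
}}

```text
time_s: 14.2
position: [0.5355, 0.1882, 0.0521]
tool_rot: [[0.191, 0.982, 0.002], [0.982, -0.191, 0.0], [0.001, 0.002, -1.0]]
ft_force: [0.6, 1.0, 6.3]
grip_width: 0.0597
gripper_force: 33.0
```

Call:
{"api": "move_arm", "payload": {
  "series": "0 0 -0.3 0 -0.5; 0 0 -1 0 -0.5; 0 0 -2.5 0 -0.5; 0 0 -4 0 -0.5; 0 0 -5.5 0 -0.5; 0 0 -7 0 -0.5; 0 0 -7 0 -0.5"
}}

```text
time_s: 15.08
position: [0.5354, 0.1881, 0.1228]
tool_rot: [[0.191, 0.982, 0.003], [0.982, -0.191, 0.0], [0.001, 0.003, -1.0]]
ft_force: [-0.3, 0.2, -2.4]
grip_width: 0.0596
gripper_force: 33.7
```

Run:
```python
from h import *
s=observe();print(s["position"],s["grip_width"],s["ft_force"],np.degrees(np.arctan2(s["tool_rot"][1][0],s["tool_rot"][0][0])))
p=s["position"];t=C(c,0,-.022)
plan((p[0],p[1],.122,79),[(t[0],t[1],.122,169,-.5,14),(t[0],t[1],.122,169,-.5,2)])
```

```text
[0.53541805 0.1881489  0.12276718] 0.05958940451244881 [-0.25556149  0.17645827 -2.36188862] 78.96601819081829
0.09 -0.01 0 -6.4 -0.5; 0.18 -0.01 0 -12.9 -0.5; 0.27 -0.02 0 -19.3 -0.5; 0.36 -0.02 0 -25.7 -0.5; 0.45 -0.03 0 -32.1 -0.5; 0.54 -0.03 0 -38.6 -0.5; 0.63 -0.04 0 -45 -0.5; 0.72 -0.04 0 -51.4 -0.5
0.06 0.06 0 -6.5 -0.5; 0.12 0.13 0 -12.9 -0.5; 0.18 0.2 0 -19.3 -0.5; 0.24 0.26 0 -25.7 -0.5; 0.3 0.33 0 -32.2 -0.5; 0.36 0.4 0 -38.6 -0.5; 0.36 0.4 0 -38.6 -0.5; 0.36 0.4 0 -38.6 -0.5
end [5.371e-01 2.006e-01 1.220e-01 1.690e+02]
```

Call:
{"api": "move_arm", "payload": {
  "series": "0.1 0 0 -6.4 -0.5; 0.2 0 0 -13 -0.5; 0.3 0 0 -19 -0.5; 0.4 0 0 -26 -0.5; 0.5 0 0 -32 -0.5; 0.5 0 0 -38.5 -0.5; 0.6 0 0 -45 -0.5; 0.7 0 0 -51.5 -0.5"
}}

```text
time_s: 16.08
position: [0.5359, 0.1949, 0.1207]
tool_rot: [[-0.652, 0.758, -0.001], [0.758, 0.652, -0.0], [0.001, -0.001, -1.0]]
ft_force: [0.0, -0.3, -3.7]
grip_width: 0.0596
gripper_force: 33.8
```

Call:
{"api": "move_arm", "payload": {
  "series": "0.1 0.1 0 -6.5 -0.5; 0.1 0.1 0 -13 -0.5; 0.2 0.2 0 -19 -0.5; 0.2 0.3 0 -26 -0.5; 0.3 0.3 0 -32 -0.5; 0.4 0.4 0 -38.5 -0.5; 0.4 0.4 0 -38.5 -0.5; 0.4 0.4 0 -38.5 -0.5"
}}

```text
time_s: 17.08
position: [0.5365, 0.2006, 0.121]
tool_rot: [[-0.981, 0.193, -0.001], [0.193, 0.981, -0.0], [0.001, -0.0, -1.0]]
ft_force: [0.2, -0.2, -2.2]
grip_width: 0.0598
gripper_force: 33.8
```

Run:
```python
from h import *
s=observe();print(s["position"],s["grip_width"],s["ft_force"],np.degrees(np.arctan2(s["tool_rot"][1][0],s["tool_rot"][0][0])))
im=optics.get_image("wrist");g=cv2.resize(im["pixels"],(768,576),interpolation=cv2.INTER_CUBIC)
def poly(P,col):
    q=((proj(im,[C(c,*p) for p in P])+.5)*1.5).astype(int);cv2.polylines(g,[q],True,col,1)
dz=.07
poly([(-.02,-.052,.084+dz),(.02,-.052,.084+dz),(.02,.008,.084+dz),(-.02,.008,.084+dz)],(255,0,0))
poly([(-.02,-.052,.018+dz),(-.02,.008,.018+dz)],(0,0,255))
v=.03;poly([(-.028,-.01+v,.05),(.028,-.01+v,.05)],(0,255,0));poly([(-.035,-.055,.05),(.035,-.055,.05)],(0,255,0))
cv2.imwrite("pics/w5.png",g)
```

```text
[0.53652372 0.20057949 0.1210318 ] 0.05983639408896017 [ 0.2008793  -0.23407941 -2.21863484] 168.84480237584222
```

View pics/w5.png

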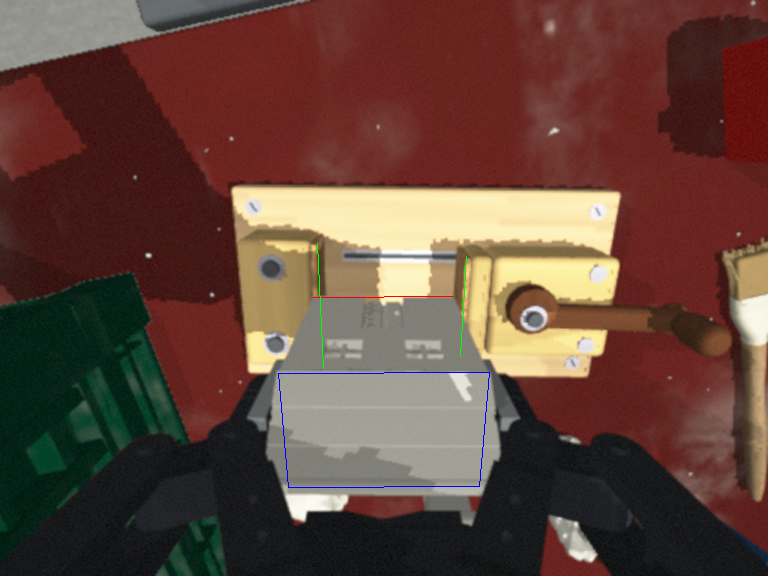

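The door faces the near side, seen at (393,318). The bottom edge runs from (314,297) to (455,297), between the cork faces at columns 320 and 460. Lowering gently.

Call:
{"api": "move_arm", "payload": {
  "series": "0 0 1 0 -0.5; 0 0 2 0 -0.5; 0 0 3.2 0 -0.5; 0 0 4.4 0 -0.5; 0 0 5.4 0 -0.5; 0 0 6 0 -0.5; 0 0 6.4 0 -0.5; 0 0 6.4 0 -0.5"
}}

```text
time_s: 18.12
position: [0.5367, 0.2007, 0.0572]
tool_rot: [[-0.982, 0.191, -0.0], [0.191, 0.982, -0.0], [0.0, -0.0, -1.0]]
ft_force: [1.0, 0.4, -2.2]
grip_width: 0.0598
gripper_force: 33.8
```

Call:
{"api": "move_arm", "payload": {
  "series": "0 0 0.1 0 -0.5; 0 0 0.2 0 -0.5; 0 0 0.3 0 -0.5; 0 0 0.4 0 -0.5; 0 0 0.4 0 -0.5"
}}

```text
time_s: 18.75
position: [0.5366, 0.2007, 0.0532]
tool_rot: [[-0.982, 0.191, -0.0], [0.191, 0.982, -0.0], [0.0, -0.0, -1.0]]
ft_force: [0.5, 0.1, -1.9]
grip_width: 0.0598
gripper_force: 33.8
```

Call:
{"api": "move_arm", "payload": {
  "series": "0 0 0.05 0 -0.5; 0 0 0.1 0 -0.5; 0 0 0.1 0 -0.5; 0 0 0.1 0 -0.5"
}}

```text
time_s: 19.25
position: [0.5367, 0.2007, 0.0523]
tool_rot: [[-0.982, 0.191, 0.0], [0.191, 0.982, 0.0], [-0.0, 0.0, -1.0]]
ft_force: [0.1, -0.4, -2.0]
grip_width: 0.0598
gripper_force: 33.8
```

Call:
{"api": "move_arm", "payload": {
  "series": "0 0 0.05 0 -0.5; 0 0 0.1 0 -0.5; 0 0 0.1 0 -0.5; 0 0 0.1 0 -0.5"
}}

```text
time_s: 19.75
position: [0.5368, 0.2007, 0.0521]
tool_rot: [[-0.982, 0.191, 0.001], [0.191, 0.982, 0.0], [-0.001, 0.0, -1.0]]
ft_force: [-2.3, -1.0, 5.6]
grip_width: 0.0593
gripper_force: 34.6
```

Call:
{"api": "move_arm", "payload": {
  "series": "0 0 0 0 0.5; 0 0 0 0 0.6; 0 0 0 0 0.8; 0 0 0 0 0.9; 0 0 -2 0 0.9; 0 0 -5 0 1; 0 0 -9 0 1; 0 0 -13 0 1"
}}

```text
time_s: 20.75
position: [0.5365, 0.2006, 0.1825]
tool_rot: [[-0.982, 0.191, -0.0], [0.191, 0.982, -0.0], [0.0, -0.0, -1.0]]
ft_force: [0.5, 0.7, 0.3]
grip_width: 0.0855
gripper_force: 0.0
```

Run:
```python
from h import *
s=observe();print(s["position"],s["grip_width"])
k=C(c,0,.024+.030+.075)
print(k,(.5702,.3474))
plan((.5368,.2007,.181,169),[(.5702,.3480,.15,76.2,1,12),(.5702,.3480,.067,76.2,1,4)])
```

```text
[0.53651135 0.20061417 0.18249896] 0.0854735914890781
(np.float64(0.5659143604035742), np.float64(0.34882990666474867), 0) (0.5702, 0.3474)
-0.04 1.26 0.26 7.7 1; -0.08 2.52 0.52 15.5 1; -0.12 3.77 0.78 23.2 1; -0.16 5.03 1.03 30.9 1; -0.2 6.29 1.29 38.7 1; -0.23 7.55 1.55 46.4 1; -0.27 8.81 1.81 54.1 1; -0.31 10.06 2.07 61.9 1
1.09 0.63 0.25 7.7 1; 2.19 1.26 0.51 15.4 1; 3.28 1.88 0.77 23.2 1; 4.37 2.51 1.03 30.9 1; 4.37 2.51 3.1 30.9 1; 4.37 2.51 5.18 30.9 1; 4.37 2.51 7.26 30.9 1; 4.37 2.51 9.33 30.9 1
end [5.702e-01 3.480e-01 6.700e-02 7.620e+01]
```

Call:
{"api": "move_arm", "payload": {
  "series": "0 1.3 0.3 7.7 1; -0.1 2.5 0.5 15.5 1; -0.1 3.8 0.8 23 1; -0.2 5 1 31 1; -0.2 6.3 1.3 38.5 1; -0.2 7.5 1.6 46.5 1; -0.3 8.8 1.8 54 1; -0.3 10.1 2.1 62 1"
}}

```text
time_s: 21.75
position: [0.559, 0.2996, 0.1601]
tool_rot: [[-0.287, 0.958, -0.0], [0.958, 0.287, -0.0], [0.0, -0.0, -1.0]]
ft_force: [0.3, -0.7, 0.5]
grip_width: 0.0855
gripper_force: 0.0
```

Call:
{"api": "move_arm", "payload": {
  "series": "1.1 0.6 0.3 7.7 1; 2.2 1.3 0.5 15.5 1; 3.3 1.9 0.8 23 1; 4.4 2.5 1 31 1; 4.4 2.5 1 31 1; 4.4 2.5 1 31 1"
}}

```text
time_s: 22.5
position: [0.5699, 0.3482, 0.1503]
tool_rot: [[0.24, 0.971, -0.0], [0.971, -0.24, -0.0], [-0.0, -0.0, -1.0]]
ft_force: [-0.2, -0.8, -0.9]
grip_width: 0.0855
gripper_force: 0.0
```

Run:
```python
from h import *
s=observe();print(s["position"],np.degrees(np.arctan2(s["tool_rot"][1][0],s["tool_rot"][0][0])))
im=optics.get_image("scene");a=im["pixels"][130:270,230:360]
im=optics.get_image("wrist");b=im["pixels"]
h=500;g=np.hstack([cv2.resize(a,(325,350),interpolation=cv2.INTER_CUBIC),cv2.resize(b,(467,350))]);cv2.imwrite("pics/w6.png",g)
print([(np.round(r["point"],4).tolist(),round(r["score"],2)) for r in spotter.mark_of("lever_knob","wrist")[:2]])
```

```text
[0.56994213 0.34823086 0.15032335] 76.1145075719835
[([0.5696, 0.3466, 0.0813], 0.79), ([0.6928, 0.2874, 0.0014], 0.64)]
```

View pics/w6.png

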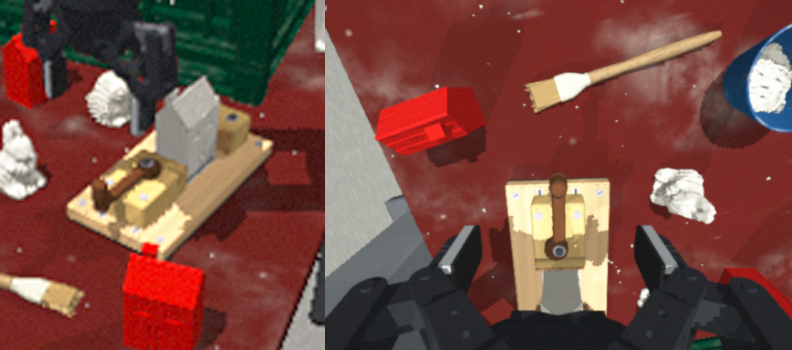

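The house stands upright between the jaws at crop (187,130), and the lever knob lies between the fingers at (557,187). Gripping the knob again.

Call:
{"api": "move_arm", "payload": {
  "series": "0 0 2.5 0 1; 0 0 5 0 1; 0 0 7.3 0 1; 0 0 8.3 0 1; 0 0 8.3 0 0; 0 0 8.3 0 -1; 0 0 8.3 0 -1; 0 0 8.3 0 -1",
  "force": 60
}}

```text
time_s: 23.65
position: [0.5703, 0.3488, 0.068]
tool_rot: [[0.242, 0.97, 0.001], [0.97, -0.242, 0.001], [0.001, 0.001, -1.0]]
ft_force: [-1.2, -0.2, 5.8]
grip_width: 0.0137
gripper_force: 59.0
```

Call:
{"api": "move_arm", "payload": {
  "series": "0 0 0 0 -1; 0 0 0 0 -1; 0 0 0 0 -1"
}}

```text
time_s: 24.02
position: [0.5703, 0.3487, 0.068]
tool_rot: [[0.242, 0.97, 0.001], [0.97, -0.242, 0.0], [0.001, 0.001, -1.0]]
ft_force: [-0.4, 0.6, 5.6]
grip_width: 0.0134
gripper_force: 58.6
```

Call:
{"api": "move_arm", "payload": {
  "series": "-0.2 0 0 0 -1; -0.4 0 0 0 -1; -0.6 0 0 0 -1; -0.8 0.05 0 0 -1; -1 0.05 0 0 -1; -1.1 0.05 0 0 -1; -1.2 0.05 0 0 -1; -1.2 0.05 0 0 -1"
}}

```text
time_s: 25.02
position: [0.5682, 0.3385, 0.0681]
tool_rot: [[0.242, 0.97, 0.003], [0.97, -0.242, 0.004], [0.004, 0.002, -1.0]]
ft_force: [0.1, 8.7, 3.3]
grip_width: 0.0137
gripper_force: 58.5
```

Call:
{"api": "move_arm", "payload": {
  "series": "-0.1 0 0 0 -1; -0.1 0 0 0 -1"
}}

```text
time_s: 25.28
position: [0.568, 0.3377, 0.0682]
tool_rot: [[0.242, 0.97, 0.003], [0.97, -0.242, 0.004], [0.005, 0.002, -1.0]]
ft_force: [1.8, 6.9, 4.0]
grip_width: 0.0138
gripper_force: 58.5
```

Call:
{"api": "move_arm", "payload": {
  "series": "-0.1 0 0 0 -1; -0.1 0 0 0 -1"
}}

```text
time_s: 25.52
position: [0.5678, 0.3369, 0.0682]
tool_rot: [[0.242, 0.97, 0.003], [0.97, -0.242, 0.004], [0.005, 0.002, -1.0]]
ft_force: [2.1, 8.0, 3.0]
grip_width: 0.0137
gripper_force: 58.5
```

Call:
{"api": "move_arm", "payload": {
  "series": "-0.1 0 0 0 -1; -0.2 0 0 0 -1; -0.2 0 0 0 -1"
}}

```text
time_s: 25.9
position: [0.5674, 0.3349, 0.0682]
tool_rot: [[0.242, 0.97, 0.003], [0.97, -0.242, 0.004], [0.005, 0.002, -1.0]]
ft_force: [1.8, 9.0, 3.3]
grip_width: 0.0134
gripper_force: 58.5
```

Call:
{"api": "move_arm", "payload": {
  "series": "-0.1 0 0 0 -1; -0.1 0 0 0 -1"
}}

```text
time_s: 26.15
position: [0.5672, 0.3339, 0.0681]
tool_rot: [[0.242, 0.97, 0.003], [0.97, -0.242, 0.004], [0.005, 0.002, -1.0]]
ft_force: [2.9, 8.8, 2.9]
grip_width: 0.0137
gripper_force: 58.5
```

Call:
{"api": "move_arm", "payload": {
  "series": "-0.1 0 0 0 -1; -0.1 0 0 0 -1"
}}

```text
time_s: 26.4
position: [0.5671, 0.3336, 0.0682]
tool_rot: [[0.242, 0.97, 0.004], [0.97, -0.242, 0.006], [0.006, 0.003, -1.0]]
ft_force: [3.2, 11.9, 2.3]
grip_width: 0.0135
gripper_force: 58.6
```

Call:
{"api": "move_arm", "payload": {
  "series": "-0.1 0 0 0 -1; -0.1 0 0 0 -1"
}}

```text
time_s: 26.65
position: [0.5671, 0.3335, 0.0683]
tool_rot: [[0.242, 0.97, 0.005], [0.97, -0.242, 0.007], [0.008, 0.003, -1.0]]
ft_force: [3.2, 16.1, 1.1]
grip_width: 0.0133
gripper_force: 58.6
```

Run:
```python
from h import *
s=observe();print(s["position"],s["ft_force"])
im=optics.get_image("scene");a=im["pixels"][130:270,230:360]
cv2.imwrite("pics/w7.png",cv2.resize(a,(520,560),interpolation=cv2.INTER_CUBIC))
# arc back: knob world now p at lever 1.6 ; axis
p=np.array(s["position"][:2]);w=np.radians(169)-1.6;A=p-.075*np.array([np.cos(w),np.sin(w)]);print(A,C(c,0,.024+.015))
```

```text
[0.56707695 0.33352349 0.06830356] [ 3.19939751 16.08676658  1.14149084]
[0.55062265 0.26035071] (np.float64(0.5487415508196852), np.float64(0.2604834601544589), 0)
```

View pics/w7.png

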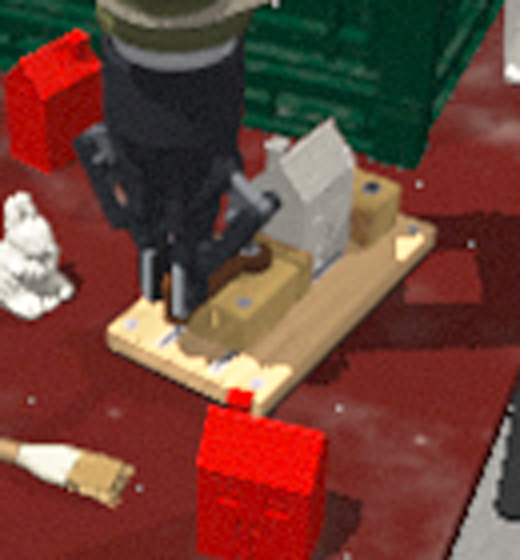

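Run:
```python
from h import *
A=np.array([.5502,.2604]);u=np.array([np.sin(.192),np.cos(.192)])
way=[];n=16
for i in range(1,n+1):
    f=i/n;a=1.6-1.64*f;w=np.radians(169)-a;k=A+.005*min(f,1)*u+.075*np.array([np.cos(w),np.sin(w)])
    way.append((k[0],k[1],.067,np.degrees(w)-1.2,-1,1))
print(way[0],way[-1])
plan((.566,.3298,.067,76.1),way)
```

```text
(np.float64(0.5591404883379383), np.float64(0.33517910416076796), 0.067, np.float64(81.9995701791592), -1, 1) (np.float64(0.47701868929078745), np.float64(0.27666325409634746), 0.067, np.float64(170.0918311805233), -1, 1)
0.36 -0.8 0 -5.9 -1; 0.25 -1.55 0 -11.8 -1; 0.08 -2.29 0 -17.6 -1; -0.18 -3.01 0 -23.5 -1; -0.5 -3.69 0 -29.4 -1; -0.9 -4.33 0 -35.3 -1; -1.35 -4.93 0 -41.1 -1; -1.87 -5.47 0 -47 -1
-0.03 -0.74 0 -5.9 -1; -0.14 -1.48 0 -11.8 -1; -0.33 -2.2 0 -17.6 -1; -0.59 -2.89 0 -23.5 -1; -0.93 -3.55 0 -29.4 -1; -1.33 -4.17 0 -35.2 -1; -1.79 -4.74 0 -41.1 -1; -2.32 -5.26 0 -47 -1
end [4.770e-01 2.766e-01 6.700e-02 1.701e+02]
```

Call:
{"api": "move_arm", "payload": {
  "series": "0.35 -0.8 0 -5.9 -1; 0.25 -1.55 0 -11.8 -1; 0.1 -2.3 0 -17.6 -1; -0.2 -3 0 -23.5 -1; -0.5 -3.7 0 -29.5 -1; -0.9 -4.3 0 -35.3 -1; -1.35 -4.9 0 -41 -1; -1.85 -5.5 0 -47 -1"
}}

```text
time_s: 27.7
position: [0.508, 0.326, 0.068]
tool_rot: [[-0.547, 0.837, 0.001], [0.837, 0.547, 0.001], [0.0, 0.002, -1.0]]
ft_force: [-0.3, 0.2, 5.7]
grip_width: 0.0136
gripper_force: 59.1
```

Call:
{"api": "move_arm", "payload": {
  "series": "0 -0.75 0 -5.9 -1; -0.15 -1.5 0 -11.8 -1; -0.35 -2.2 0 -17.6 -1; -0.6 -2.9 0 -23.5 -1; -0.9 -3.55 0 -29.5 -1; -1.35 -4.2 0 -35 -1; -1.8 -4.75 0 -41 -1; -2.3 -5.25 0 -47 -1"
}}

```text
time_s: 28.7
position: [0.4751, 0.2787, 0.068]
tool_rot: [[-0.985, 0.172, -0.002], [0.172, 0.985, 0.003], [0.002, 0.003, -1.0]]
ft_force: [-6.3, 25.3, 8.0]
grip_width: 0.0137
gripper_force: 59.9
```

Call:
{"api": "move_arm", "payload": {
  "series": "0 0 0 0 -1; 0 0 0 0 -1"
}}

```text
time_s: 28.95
position: [0.4752, 0.2794, 0.0679]
tool_rot: [[-0.985, 0.175, -0.002], [0.175, 0.985, 0.004], [0.002, 0.003, -1.0]]
ft_force: [-7.9, 9.4, 9.6]
grip_width: 0.0137
gripper_force: 59.8
```

Call:
{"api": "move_arm", "payload": {
  "series": "0 -0.2 0 0 -1; 0 -0.4 0 0 -1; 0 -0.4 0 0 -1; 0 -0.4 0 0 -1"
}}

```text
time_s: 29.45
position: [0.4752, 0.2786, 0.0682]
tool_rot: [[-0.985, 0.175, 0.001], [0.175, 0.984, 0.01], [0.001, 0.01, -1.0]]
ft_force: [-5.9, 28.8, 5.2]
grip_width: 0.0137
gripper_force: 59.6
```

Run:
```python
from h import *
s=observe();print(s["position"],s["ft_force"])
for cam in("top","scene","wrist"):
  for t in("jaw_grip","lever_knob","house","house_door"):
    o=[]
    for r in spotter.mark_of(t,cam)[:3]:
        d=np.array(r["point"])-[c[0],c[1],0];o.append((np.round([np.cos(c[2])*d[0]+np.sin(c[2])*d[1],-np.sin(c[2])*d[0]+np.cos(c[2])*d[1],d[2]],4).tolist(),round(r["score"],2)))
    print(cam,t,o)
```

```text
[0.47516529 0.27860114 0.06815564] [-5.86586121 28.8053611   5.17046883]
top jaw_grip [([0.0004, 0.0496, 0.0499], 0.58)]
top lever_knob [([-0.0755, 0.0205, 0.0779], 0.52)]
top house [([-0.001, -0.0371, 0.017], 0.92), ([0.2285, -0.0536, -0.0007], 0.8), ([-0.1068, 0.1898, -0.0007], 0.58)]
top house_door [([-0.0008, -0.0173, 0.0481], 0.92), ([0.2507, -0.0563, 0.0349], 0.85), ([-0.1097, 0.2065, 0.0351], 0.66)]
scene jaw_grip [([0.0011, 0.0635, 0.0467], 0.62)]
scene lever_knob [([0.0081, 0.1122, 0.0776], 0.54), ([-0.0194, -0.0281, 0.0486], 0.26)]
scene house [([0.0, -0.0263, 0.0189], 0.74), ([-0.0999, 0.1848, -0.0004], 0.65), ([0.2305, -0.0561, -0.0029], 0.64)]
scene house_door [([0.2542, -0.0541, 0.0319], 0.95), ([-0.1065, 0.2056, 0.0328], 0.94), ([-0.0185, -0.0263, 0.0487], 0.78)]
wrist jaw_grip [([-0.0004, 0.0732, 0.0471], 0.97)]
wrist lever_knob [([0.004, 0.1275, 0.0813], 0.79), ([0.1363, 0.0929, 0.0014], 0.64)]
wrist house [([0.2325, -0.0562, 0.0024], 0.93), ([-0.106, 0.1817, -0.0044], 0.84), ([-0.002, -0.0254, 0.0169], 0.58)]
wrist house_door [([-0.0188, -0.0262, 0.0521], 0.82), ([0.2501, -0.0573, 0.0292], 0.66)]
```

Call:
{"api": "move_arm", "payload": {
  "series": "0 0.4 0 0 -1; 0 0.5 0 0 -1; 0 0.5 0 0 1; 0 0.5 0 0 1; 0 0.5 0 0 1; 0 0.5 0 0 1; 0 0.5 0 0 1; 0 0.5 -1 0 1"
}}

```text
time_s: 31.05
position: [0.4764, 0.2784, 0.0772]
tool_rot: [[-0.985, 0.174, -0.001], [0.174, 0.985, -0.0], [0.001, -0.001, -1.0]]
ft_force: [0.2, -0.8, -0.4]
grip_width: 0.0859
gripper_force: 0.0
```

Call:
{"api": "move_arm", "payload": {
  "series": "0 0 -3 0 1; 0 0 -7 0 1; 2 0 -12 0 1; 5 0 -17 0 1; 8 0 -20 0 1; 8 0 -20 0 1; 8 0 -20 0 1"
}}

```text
time_s: 31.92
position: [0.3981, 0.2923, 0.2768]
tool_rot: [[-0.985, 0.174, -0.001], [0.174, 0.985, -0.0], [0.001, -0.001, -1.0]]
ft_force: [0.6, -0.6, 0.3]
grip_width: 0.0857
gripper_force: 0.0
```

Run:
```python
from h import *
s=observe();print(s["position"],s["time_s"])
im=optics.get_image("wrist");g=cv2.resize(im["pixels"],(768,576),interpolation=cv2.INTER_CUBIC)
def poly(P,col):
    q=((proj(im,[C(c,*p) for p in P])+.5)*1.5).astype(int);cv2.polylines(g,[q],True,col,1)
v=.02;x=.0
poly([(-.028,.005+v,.05),(.028,.005+v,.05),(.028,.07+v,.05),(-.028,.07+v,.05)],(0,255,0))
poly([(0,.024+v,.062),(-.075,.024+v,.062)],(0,0,255))
poly([(0,-.055,.106),(0,.005,.106)],(255,0,255))
cv2.imwrite("pics/w8.png",g[100:500])
for t in("jaw_grip","lever_knob","house","house_door"):
    for r in spotter.mark_of(t,"wrist")[:2]:
        d=np.array(r["point"])-[c[0],c[1],0];print(t,np.round([np.cos(c[2])*d[0]+np.sin(c[2])*d[1],-np.sin(c[2])*d[0]+np.cos(c[2])*d[1],d[2]],4).tolist(),round(r["score"],2))
```

```text
[0.39805359 0.29226916 0.27677018] 31.925
jaw_grip [0.0006, 0.0643, 0.0479] 0.7
lever_knob [-0.0716, 0.0438, 0.0789] 0.8
house [-0.1039, 0.185, -0.0018] 0.72
house [-0.0012, -0.0305, 0.0156] 0.61
house_door [-0.1109, 0.2085, 0.0341] 0.72
house_door [-0.0203, -0.0293, 0.0526] 0.65
```

View pics/w8.png

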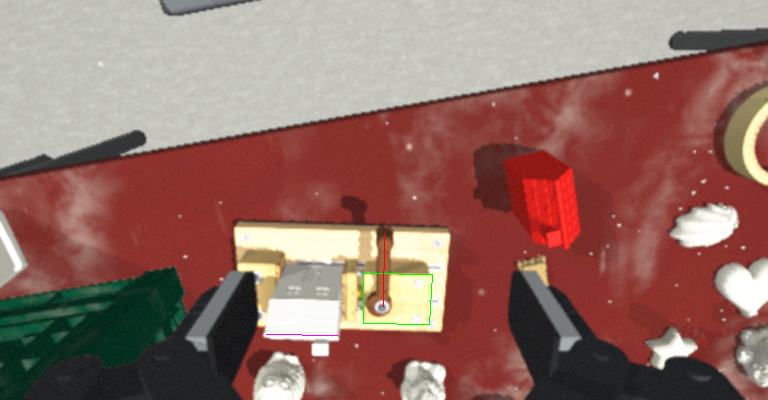

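The last picture shows the lever locked toward the near side, with the pivot at (383,308) and the knob at (385,235). The house is upright between the jaws at (305,295) with its door toward the near side, and the bystanders have not moved.

```bash
python3 -c "
from rig import order
print(order.close_job())"
```

```text
the job is handed in; nothing more can be done
None
```

The job is handed in at about 32 s: the house stands upright on the bed with its door to the open near side, the jaw is up against it and the lever is swung to its locked stop. The owl, rabbit, brush and red look-alikes were not touched. I have not seen a verdict.

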